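# Fetch the boxed-in clay pot

### The arm

A 6-joint arm with a two-finger parallel gripper is mounted at the origin on the work surface; the furniture and walls round the work are solid. World frame = base frame: x ahead of the robot, y to its left, z up, the work surface at z = 0. Lengths are in mm, angles in degrees, forces in N, time in s.
With the tool pointing down it reaches from about 350 to 850 mm from the base axis. Payload 8.1 kg.
Tool frame: the origin (TCP) lies at the very end of the fingers, on their centre line; the grasp point (between the pads) lies 19 mm behind it; z points along the fingers, y is the line along which they close (so a half turn about z gives the same grasp; the last joint's range is limited). The gripper opens to 85 mm and grips with 20 to 120 N. Pads are 22 mm wide; open, the fingers measure 114 mm over their backs; the gripper's body (76 mm by 85 mm) begins 54 mm behind the grasp point. The pads swing forward as they close: fully open they stand 13 mm farther back than shut.
Start: joints at [59.679, 7.471, 85.268, -0, 87.261, -4.893], TCP at [257.605, 541.89, 231.292] pointing down, gripper open.
Joint ranges: [-169.43, 169.43], [-51.17, 129.36], [1.28, 143.12], [-76.62, 256.62], [0, 156.53], [-152.29, 152.29]. Speed limits (degrees/s): [136.94, 136.94, 159.86, 180, 180, 180].

### API

Orientations are given as [roll, pitch, yaw] about the fixed x, y, z axes, in that order (R = Rz(yaw) Ry(pitch) Rx(roll)).
In Python, from bench import r gives the robot as it stands.
- The arm moves only by the shell command python3 -m jog 'ROWS' [FORCE]. ROWS is JSON, a list of rows, each a list of 7 numbers: the turn, a rotation vector about the tool's x, y, z in degrees, then the shift along the tool's x, y, z in mm, then the closure, from -1 (fully open) to 1 (shut), so that 0 is half open. A call has 1 to 5 rows; each row shifts and turns the commanded pose from where the row before left it, along the tool's axes as they then stand; what a row does not reach is not made up. A row lasts 1/10 s, in which the tool goes at most 50 mm and 8.59 degrees, less where a joint would pass 70% of its speed; a pose out of reach is approached as far as the arm can. A call is refused whole if a number of a shift passes 50 or a number of a turn 8.59, either way. A call with a gripper value outside its range is refused whole. The fingers move at their own pace and stop on an object; FORCE is the grip in N (left out, the last holds). Time passes only in rows, so rows that do not move let the fingers close. It gives the time, the measured TCP pose, the force, the opening and the grip force at its end, in the units of the state.
- r.sense(): the state, without advancing time (a new reading comes with each control period).
- r.snapshot(name): name is "scene" or "top" or "wrist"; returns a dict with "pixels" (384x512x3 uint8, red, green, blue), "fx", "fy", "cx", "cy" (pixels), "world_to_cam" (4x4, takes a point from world to camera coordinates); the wrist camera has in their place "hand_eye" (4x4, takes a point from camera to tool coordinates, whose origin is the TCP and whose axes are the flange's). Camera axes: x right, y up, looking along -z (the intrinsics and any distortion apply to the point x, -y, -z); pixel columns grow to the right and rows downward; lengths in mm; the calibration is good to about 2 mm. A picture is of the moment at which its call begins: read the wrist's pose just before it. There is no depth.
- r.hand_in(): hands the job in; it is judged then, once.
The state is a dict: "time": time; "joint_pos": joint angles; "qd": joint speeds; "joint_efforts": joint torques, N m; "tool_pos": TCP position; "tcp_rot": TCP orientation; "ft_force": force on the tool from outside, world axes, zero at the start; "wrist_torque": the same for the moment, N m; "finger_gap": finger opening in mm; "grip_force": force on a finger pad.
Only numpy, scipy, OpenCV 4.12 (cv2) and the standard library are available. Lean on these libraries where they do the work, as an engineer would, in place of code of your own. Each camera call takes 0.05 s, during which the arm holds its last target. There are 200 camera calls.

### The job

The little clay pot at the back of the broad brown tray is hemmed in by a glass vase, a dropper bottle and a metal bottle: first stand all three upright in the long side tray, and only then lift the pot out and set it upright in the middle of the round wooden stand. When the pot is on the stand, put the other three back upright, each on the very spot in the broad tray where it stood at the start.

Things in the scene. Friction and masses are not known exactly. Their poses are not given: they have to be found in the camera images.
- supply_tray: broad brown wooden tray fixed to the table, 170 (its x) x 220 (its y) mm, rim 16 mm high, 6 mm thick, inner floor 6 mm above its underside. Origin: centre of underside, z up, x roughly away from the robot. At the start the pot stands 35 mm to +x of the centre; two of the others beside it (17 mm to +x, 60 mm to either side in y), one in front (25 mm to -x); which is where changes.
- side_tray: long pale wooden tray fixed to the table, empty at the start, on one side of the broad brown tray, left or right; 260 (its x) x 110 (its y) mm, rim 16 mm high and 6 mm thick, inner floor 6 mm above its underside. Origin: centre of its underside, z up.
- pot_stand: round pale wooden stand fixed to the table, 116 mm across, flat top 20 mm above its underside, on the other side of the broad brown tray from the side tray. Origin: centre of its underside, z up.
- clay_pot: small terracotta flower pot, empty and open at the top, 49 mm across the rim, 38 mm high, narrowing to 32 mm at the foot, about 45 g. Origin: centre of its underside, z up. Grip it across the rim.
- bud_vase: pale green glass bud vase, 150 mm high; round bulb 48 mm across up to 54 mm height, above it a neck taken as 24 mm wide; about 120 g. Origin: centre of its underside, z up. Best gripped on the neck, 100 to 120 mm up.
- dropper_bottle: small brown bottle with a black dropper cap, 102 mm high, round body 33 mm across up to about 65 mm height, about 70 g. Origin: centre of its underside, z up. Best gripped high on the body, 50 to 60 mm up.
- feed_bottle: plain bare-metal bottle with a black cap, 125 mm high, straight round body 42 mm across up to 97 mm height, above it a short shoulder and a 25 mm wide cap, about 150 g. Origin: centre of its underside, z up. Best gripped high on the body, 80 to 90 mm up.
Things that resemble listed ones, but are neither listed nor needed, are in the scene too. What is shaped like the clay_pot but green or yellow is not meant.

How it is judged:
By the outcome, as a careful person would: the job done as asked, in the order asked, and still so for the second after the job is handed in, with the robot touching nothing.
It also fails if it takes over 139 s, if anything falls off the work surface, if the arm or the gripper's body presses on something with over 40 N, if the wrist force passes 120 N, or if a joint passes its speed limit or range.

## Working session

There is one attempt and no reset: what is moved stays moved. The work goes in short steps, Python scripts to look and compute and a shell command to move; the robot and the scene stay as the last step left them, time stands still between calls to the robot, and variables do not carry over. Pictures are saved under pics/ and viewed, at most 14 in all, crops included, and the job is handed in when it is done.

```bash
mkdir -p pics; ls
python3 - <<'E'
from bench import r
import cv2,numpy as np
print(r.sense())
for n in("scene","top"):
    s=r.snapshot(n); cv2.imwrite(f"pics/{n}0.png",s["pixels"][:,:,::-1]); np.save(f"pics/{n}0.npy",s,allow_pickle=True)
    print({k:(v if k!="pixels" else 0) for k,v in s.items()})
E
```

```text
pics
{'time': 0.0, 'joint_pos': array([ 5.96797036e+01,  7.51372818e+00,  8.53290302e+01, -1.93634131e-03,
        8.72608739e+01, -4.89406615e+00]), 'qd': array([-0.02403813, -0.0637388 ,  0.04360652,  0.04323907, -0.06030436,
       -0.02353683]), 'joint_efforts': array([ 1.47638848e-04, -5.69449604e+01, -5.00518441e+01, -5.21433394e-04,
        1.59176567e-02, -2.90329092e-05]), 'tool_pos': array([257.33529626, 541.41387613, 230.26119581]), 'tcp_rot': array([-1.79896581e+02, -6.91434195e-03,  1.54573858e+02]), 'ft_force': array([-0.31754023,  0.34043418, -0.22853632]), 'wrist_torque': array([ 0.06626692, -0.01132086,  0.0018318 ]), 'grip_force': 0.0, 'finger_gap': 85.46999416879649}
{'pixels': 0, 'fx': 477.81407063314043, 'fy': 477.81407063314043, 'cx': 253.05817792359738, 'cy': 194.98182536374264, 'world_to_cam': array([[ 8.67043365e-01, -4.98197790e-01,  5.89615956e-03,
        -5.28085646e+02],
       [ 3.77609823e-01,  6.64805163e-01,  6.44550166e-01,
        -2.56738832e+02],
       [-3.25033266e-01, -5.56626498e-01,  7.64539285e-01,
        -1.11914565e+03],
       [ 0.00000000e+00,  0.00000000e+00,  0.00000000e+00,
         1.00000000e+00]])}
{'pixels': 0, 'fx': 401.4602918317141, 'fy': 401.4602918317141, 'cx': 257.02709318776476, 'cy': 198.9866558126005, 'world_to_cam': array([[ 5.72886701e-03, -9.99592234e-01, -2.79740104e-02,
         1.81750198e+01],
       [ 9.95804965e-01,  3.14797718e-03,  9.14470477e-02,
        -6.07129819e+02],
       [-9.13216972e-02, -2.83805465e-02,  9.95416944e-01,
        -1.07421760e+03],
       [ 0.00000000e+00,  0.00000000e+00,  0.00000000e+00,
         1.00000000e+00]])}
```

View pics/top0.png

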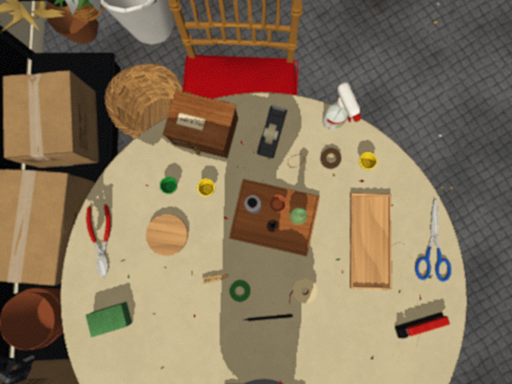

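View pics/scene0.png

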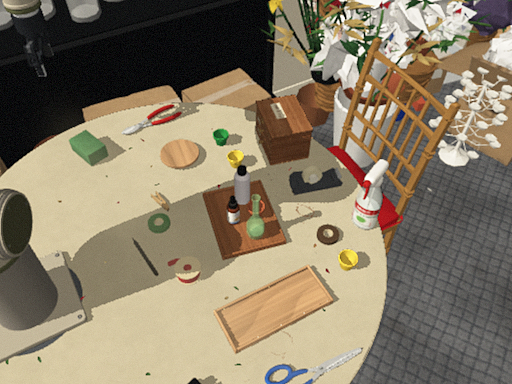

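Top view: pot (278,203), metal bottle (252,203), vase (299,215), dropper (273,225), broad tray about (275,217), stand (167,235), side tray (371,240). The yellow and green pots lie outside the tray. Next I take a magnified look.

```bash
cat > h.py <<'E'
import numpy as np,cv2
def load(n): return np.load(f"pics/{n}.npy",allow_pickle=True).item()
def proj(s,P):
    P=np.atleast_2d(P); c=P@s["world_to_cam"][:3,:3].T+s["world_to_cam"][:3,3]
    return np.c_[s["fx"]*c[:,0]/-c[:,2]+s["cx"], s["fy"]*-c[:,1]/-c[:,2]+s["cy"]]
def ray(s,uv):
    R=s["world_to_cam"][:3,:3]; o=-R.T@s["world_to_cam"][:3,3]
    d=R.T@np.array([(uv[0]-s["cx"])/s["fx"],-(uv[1]-s["cy"])/s["fy"],-1]); return o,d/np.linalg.norm(d)
def onz(s,uv,z):
    o,d=ray(s,uv); return o+d*(z-o[2])/d[2]
def quad(s,lo,hi,box,z):
    x0,y0,x1,y1=box; hsv=cv2.cvtColor(s["pixels"],cv2.COLOR_RGB2HSV)
    m=np.zeros(hsv.shape[:2],np.uint8); m[y0:y1,x0:x1]=cv2.inRange(hsv,lo,hi)[y0:y1,x0:x1]
    m=cv2.morphologyEx(m,cv2.MORPH_OPEN,np.ones((2,2)))
    c=max(cv2.findContours(m,0,2)[0],key=cv2.contourArea)
    return cv2.convexHull(c)[:,0,:].astype(float)
E
python3 - <<'E'
from h import *
s=load("top0");c=load("scene0")
hsv=cv2.cvtColor(s["pixels"],cv2.COLOR_RGB2HSV)
for n,u,v in(("stand",167,235),("side",371,240),("tray",255,240),("tray2",300,240),("table",200,300),("shadow",250,330),("pot",278,203),("feed",252,203),("vase",299,215)):print(n,hsv[v,u])
for n,lo,hi,box,z in(("tray",(0,90,30),(18,255,170),(222,170,325,262),16),("side",(5,85,60),(25,255,255),(345,185,397,295),16),("stand",(5,80,60),(25,255,255),(140,208,195,260),20)):
    h=quad(s,lo,hi,box,z); w=np.array([onz(s,p,z)[:2] for p in h],np.float32)
    print(n,cv2.minAreaRect(w),cv2.minEnclosingCircle(w))
a=cv2.resize(s["pixels"][170:262,222:327],None,fx=5,fy=5,interpolation=cv2.INTER_CUBIC)
cv2.imwrite("pics/topcrop.png",a[:,:,::-1])
a=cv2.resize(c["pixels"][155:265,195:300],None,fx=5,fy=5,interpolation=cv2.INTER_CUBIC)
cv2.imwrite("pics/scenecrop.png",a[:,:,::-1])
E
```

```text
stand [ 16 132 206]
side [ 16 134 201]
tray [ 13 181  89]
tray2 [ 11 176 100]
table [ 21  70 204]
shadow [ 21  80 130]
pot [  9 180 115]
feed [120  31  25]
vase [ 43  96 144]
tray ((556.3269653320312, -28.557052612304688), (222.2264862060547, 172.92027282714844), 77.49961853027344) ((556.92578125, -28.339895248413086), 137.13800048828125)
side ((493.19384765625, -290.54876708984375), (113.30908966064453, 263.6004333496094), 88.58233642578125) ((493.8583068847656, -291.0435791015625), 141.12217712402344)
stand ((506.1044616699219, 267.9110107421875), (118.24305725097656, 119.7664794921875), 0.4116453230381012) ((506.6902160644531, 268.5362243652344), 60.719200134277344)
```

View pics/topcrop.png

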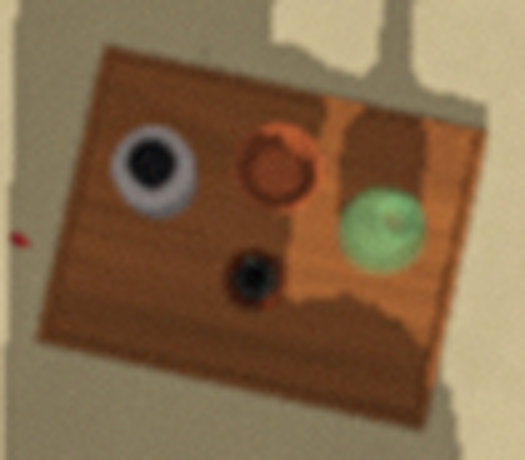

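View pics/scenecrop.png

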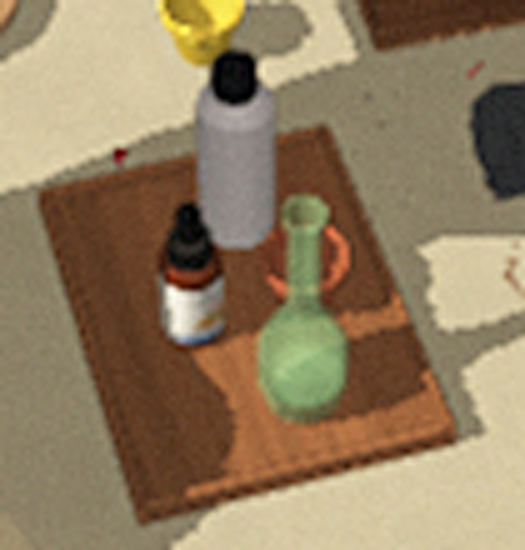

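Crops: the terracotta pot is at top view (277,203), with the metal bottle left-back (252,202), the vase right-back (298,215) and the dropper in front (272.6,225.4). The other pots are green (168,185) and yellow (206,187) and (368,160), so the red-brown one inside the tray is the one meant. I now check these against the predicted spots.

Run:
```python
from h import *
s=load("top0");c=load("scene0")
t=np.radians(-12.5);X=np.array([np.cos(t),np.sin(t)]);Y=np.array([-X[1],X[0]]);C=np.array([556.3,-28.6])
pred=dict(feed=C+17*X+60*Y,vase=C+17*X-60*Y,drop=C-25*X,pot=C+35*X)
T=lambda x,y:(222+x/5-.4,170+y/5-.4); S=lambda x,y:(195+x/5-.4,155+y/5-.4)
pts=dict(feed=(T(152,162),S(236,62),131),drop=(T(255,277),S(187,212),108),vase=(T(397,222),S(305,208),156),pot=(T(278,168),S(310,258),44))
for n,(a,b,z) in pts.items():
    o1,d1=ray(s,a);o2,d2=ray(c,b)
    k=np.linalg.lstsq(np.c_[d1,-d2],o2-o1,rcond=None)[0]
    p,q=o1+k[0]*d1,o2+k[1]*d2
    print(n,"pred",pred[n].round(1),"top",onz(s,a,z)[:2].round(1),"scene",onz(c,b,z)[:2].round(1),"tri",((p+q)/2).round(1),"gap",np.linalg.norm(p-q).round(1))
# scene-view tray/side/stand
for n,lo,hi,box,z in(("side",(5,85,60),(25,255,255),(205,260,345,355),16),("stand",(5,80,60),(25,255,255),(155,130,205,175),20),("tray",(0,95,30),(18,255,170),(195,170,295,262),16)):
    h=quad(c,lo,hi,box,z); w=np.array([onz(c,p,z)[:2] for p in h],np.float32)
    print(n,cv2.minAreaRect(w))
```

```text
feed pred [585.9  26.3] top [590.   30.4] scene [592.5  30.9] tri [590.8  29.9 132.6] gap 2.1
drop pred [531.9 -23.2] top [533.8 -21.2] scene [531.5 -28. ] tri [534.4 -21.4  99.4] gap 0.8
vase pred [559.9 -90.9] top [559.3 -89. ] scene [563.5 -89.5] tri [561.1 -89.7 157.4] gap 4.0
pot pred [590.5 -36.2] top [594.3 -34.1] scene [596.7 -39.8] tri [596.8 -35.2  38.5] gap 4.5
side ((495.58563232421875, -298.94598388671875), (116.09313201904297, 262.2749938964844), 89.08141326904297)
stand ((508.6212463378906, 259.73992919921875), (122.71978759765625, 112.49818420410156), 64.287353515625)
tray ((558.2401733398438, -37.01319885253906), (227.8296661376953, 170.9374237060547), 77.41937255859375)
```

```bash
python3 -m jog '[[0,0,-8.5,0,0,-40,-1],[0,0,-8.5,0,0,-40,-1],[0,0,-8.5,0,0,-40,-1],[0,0,0,-25,-47,0,-1],[0,0,0,-25,-47,0,-1]]'; python3 -m jog '[[0,0,0,-25,-47,0,-1],[0,0,0,-25,-47,0,-1],[0,0,0,-25,-47,0,-1],[0,0,0,-25,-47,0,-1],[0,0,0,-25,-47,0,-1]]';python3 -m jog '[[0,0,0,-25,-47,0,-1],[0,0,0,-25,-47,0,-1],[0,0,0,-25,-47,0,-1],[0,0,0,0,0,0,-1],[0,0,0,0,0,0,-1]]'
cat >> h.py <<'E'
from scipy.spatial.transform import Rotation as Ro
def wrist(r,n):
    q=r.sense(); s=r.snapshot("wrist")
    T=np.eye(4);T[:3,:3]=Ro.from_euler("xyz",q["tcp_rot"],degrees=True).as_matrix();T[:3,3]=q["tool_pos"]
    s["world_to_cam"]=np.linalg.inv(T@s["hand_eye"]); np.save(f"pics/{n}.npy",s,allow_pickle=True)
    cv2.imwrite(f"pics/{n}.png",s["pixels"][:,:,::-1]); print({k:np.round(v,2).tolist() for k,v in q.items() if k in("time","tool_pos","tcp_rot","joint_pos","finger_gap")}, {k for k in s}, "cam",np.linalg.inv(s["world_to_cam"])[:3,3].round(0)); return s
E
python3 - <<'E'
from bench import r
from h import *
wrist(r,"w1")
E
```

```text
time: 0.6
tool_pos: [305.0, 453.9, 352.6]
tcp_rot: [179.9, 0.1, -179.7]
ft_force: [2.0, 0.3, -0.8]
finger_gap: 85.4
grip_force: 0.0
time: 1.1
tool_pos: [422.7, 231.2, 351.0]
tcp_rot: [-180.0, -0.0, -179.9]
ft_force: [1.1, -0.4, -0.0]
finger_gap: 85.3
grip_force: 0.0
time: 1.6
tool_pos: [493.1, 99.5, 350.6]
tcp_rot: [180.0, -0.1, 179.9]
ft_force: [0.4, 1.1, -0.9]
finger_gap: 85.4
grip_force: 0.0
{'time': 1.6, 'joint_pos': [5.56, -8.56, 88.88, 0.02, 99.76, -84.33], 'tool_pos': [493.1, 99.54, 350.6], 'tcp_rot': [179.99, -0.08, 179.9], 'finger_gap': 85.45} {'cx', 'hand_eye', 'world_to_cam', 'fy', 'fx', 'cy', 'pixels'} cam [416. 100. 493.]
```

View pics/w1.png

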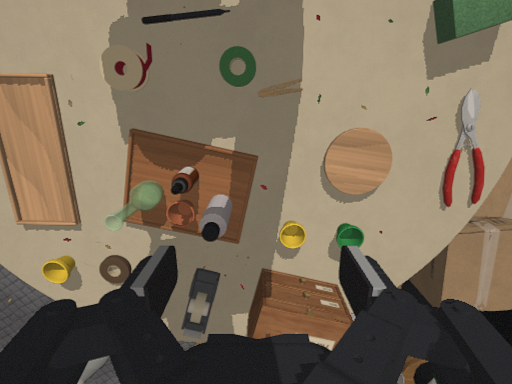

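Wrist view: broad tray centre about (190,187), stand (358,161), side tray on the left; the same objects as in the top view. I move over the tray for a closer refinement.

```bash
python3 -m jog '[[0,0,0,-36,-31,25,-1],[0,0,0,-37,-32,25,-1],[0,0,0,-37,-32,25,-1],[0,0,0,-37,-32,25,-1],[0,0,0,0,0,0,-1]]' | tail -5
python3 -m jog '[[0,0,0,0,0,0,-1],[0,0,0,0,0,0,-1]]' >/dev/null
python3 - <<'E'
from bench import r
from h import *
wrist(r,"w2")
im=cv2.imread("pics/w2.png");cv2.imwrite("pics/w2b.png",cv2.resize(im,None,fx=1.55,fy=1.55,interpolation=cv2.INTER_CUBIC))
E
```

```text
tool_pos: [627.3, -16.7, 251.6]
tcp_rot: [180.0, -0.6, -180.0]
ft_force: [-0.7, 0.7, -2.1]
finger_gap: 85.2
grip_force: 0.0
{'time': 2.35, 'joint_pos': [-5.92, 11.08, 78.17, 0.03, 90.66, -96.11], 'tool_pos': [627.65, -13.42, 261.17], 'tcp_rot': [179.98, 0.09, -179.81], 'finger_gap': 85.3} {'cy', 'pixels', 'hand_eye', 'fx', 'world_to_cam', 'fy', 'cx'} cam [550. -13. 404.]
```

View pics/w2b.png

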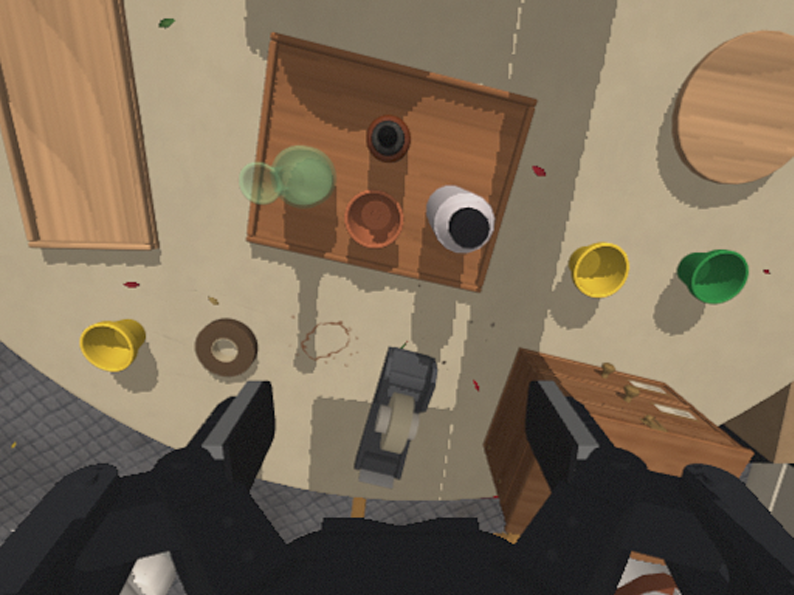

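Close view (1.55x): pot rim (374,219), dropper cap (388,136), bottle cap (469,228), vase bulb (303,176) and mouth (261,183). The tray corners are (275,33), (537,100), (481,291) and (248,242).

Run:
```python
from h import *
s=load("w2"); f=lambda u,v,z:onz(s,((u+.5)/1.55-.5,(v+.5)/1.55-.5),z)[:2]
Q=np.array([f(275,33,16),f(537,100,16),f(481,291,16),f(248,242,16)])
print(Q.round(1),"edges",np.linalg.norm(Q-np.roll(Q,-1,0),axis=1).round(1))
C=Q.mean(0); y=(Q[1]-Q[0]+Q[2]-Q[3]); yaw=np.degrees(np.arctan2(-y[0],y[1])); print("tray",C.round(1),yaw.round(2))
h=quad(s,(0,110,30),(18,255,190),(150,15,355,195),16); print(cv2.minAreaRect(np.array([f(*(p*1.55+.27),16) for p in h],np.float32)))
t=np.radians(yaw);X=np.array([np.cos(t),np.sin(t)]);Y=np.array([-X[1],X[0]])
for n,o,l in(("feed",17*X+60*Y,[(469,228,131)]),("vase",17*X-60*Y,[(261,183,156),(303,176,32)]),("drop",-25*X,[(388,136,108),(388,138,71)]),("pot",35*X,[(374,219,44)])):
    print(n,(C+o).round(1),[f(*q).round(1).tolist() for q in l])
# side tray lower edge corners & stand
print("side corners",f(30,245,16).round(1),f(157,247,16).round(1))
```

```text
[[ 453.9 -111.4]
 [ 501.    98.2]
 [ 663.4   62.5]
 [ 618.5 -149.4]] edges [214.8 166.3 216.6 168.9]
tray [559.2 -25. ] -12.3
((560.0433959960938, -25.313919067382812), (218.79327392578125, 168.87071228027344), 77.46117401123047)
feed [588.6  30. ] [[588.7, 30.0]]
vase [563.  -87.3] [[560.9, -89.8], [560.9, -93.0]]
drop [534.8 -19.7] [[533.9, -21.0], [533.2, -22.0]]
pot [593.4 -32.5] [[594.1, -34.4]]
side corners [ 622.  -345.7] [ 623.4 -231.8]
```

```bash
python3 -m jog '[[0,0,0,22,-25,0,-0.1],[0,0,0,22,-25,0,-0.1],[0,0,0,22,-26,0,-0.1],[0,0,0,0,0,0,-0.1],[0,0,0,0,0,0,-0.1]]' 40| head -6
python3 -m jog '[[0,0,0,0,0,30,-0.1],[0,0,0,0,0,0,-0.1],[0,0,0,0,0,0,-0.1]]'
```

```text
time: 2.9
tool_pos: [561.9, -90.8, 262.2]
tcp_rot: [-180.0, 0.2, -179.9]
ft_force: [0.3, -0.4, 1.2]
finger_gap: 47.3
grip_force: 0.0
time: 3.2
tool_pos: [561.7, -90.2, 229.9]
tcp_rot: [180.0, -0.1, -179.8]
ft_force: [0.0, 0.3, -0.5]
finger_gap: 47.0
grip_force: 0.0
```

```bash
python3 -m jog '[[0,0,0,0,0,35,-0.1],[0,0,0,0,0,35,-0.1],[0,0,0,0,0,35,-0.1],[0,0,0,0,0,30,-0.1],[0,0,0,0,0,0,-0.1]]'
python3 -m jog '[[0,0,0,0,0,0,0.2],[0,0,0,0,0,0,0.4],[0,0,0,0,0,0,0.5],[0,0,0,0,0,0,0.7],[0,0,0,0,0,0,0.9]]' 30
python3 -m jog '[[0,0,0,0,0,0,0.9],[0,0,0,0,0,0,0.9]]' 30
```

```text
time: 3.7
tool_pos: [559.2, -90.1, 91.2]
tcp_rot: [179.9, -0.4, -179.9]
ft_force: [-1.0, 0.2, -0.4]
finger_gap: 47.3
grip_force: 0.0
time: 4.2
tool_pos: [563.9, -91.7, 97.9]
tcp_rot: [-179.9, 0.3, -179.9]
ft_force: [-0.3, 0.6, 7.7]
finger_gap: 23.3
grip_force: 29.7
time: 4.4
tool_pos: [563.9, -91.8, 97.9]
tcp_rot: [-179.9, 0.3, -179.9]
ft_force: [0.3, 0.9, 7.3]
finger_gap: 23.3
grip_force: 29.7
```

```bash
python3 -m jog '[[0,0,0,0,0,-15,0.9],[0,0,0,0,0,-25,0.9],[0,0,0,0,0,-25,0.9],[0,0,0,-3,-20,0,0.9],[0,0,0,-3,-30,0,0.9]]'
python3 -m jog '[[0,0,0,-3,-35,0,0.9],[0,0,0,0,-35,0,0.9],[0,0,0,0,-35,0,0.9],[0,0,0,0,-28,0,0.9],[0,0,0,0,-15,0,0.9]]'
python3 -m jog '[[0,0,0,0,0,0,0.9],[0,0,0,0,0,0,0.9],[0,0,0,0,0,0,0.9]]'
```

```text
time: 4.9
tool_pos: [569.2, -141.1, 163.1]
tcp_rot: [-179.9, 0.2, -179.8]
ft_force: [0.4, -0.7, -1.3]
finger_gap: 23.4
grip_force: 29.6
time: 5.4
tool_pos: [570.9, -292.0, 161.2]
tcp_rot: [-179.9, 0.1, 180.0]
ft_force: [-0.4, 0.2, -1.1]
finger_gap: 23.1
grip_force: 29.6
time: 5.7
tool_pos: [571.2, -288.0, 160.0]
tcp_rot: [180.0, -0.0, -179.9]
ft_force: [-1.0, -0.5, -2.1]
finger_gap: 23.3
grip_force: 29.6
```

```bash
python3 -m jog '[[0,0,0,0,0,25,0.9],[0,0,0,0,0,22,0.9],[0,0,0,0,0,10,0.9],[0,0,0,0,0,0,0.9],[0,0,0,0,0,0,0.9]]'
for i in 1; do python3 -m jog '[[0,0,0,0,0,2,0.9],[0,0,0,0,0,0,0.9]]';python3 -m jog '[[0,0,0,0,0,2,0.9],[0,0,0,0,0,0,0.9]]'; done
```

```text
time: 6.2
tool_pos: [571.5, -289.0, 103.5]
tcp_rot: [-180.0, 0.0, -179.9]
ft_force: [-0.3, -0.3, -1.4]
finger_gap: 23.3
grip_force: 29.6
time: 6.4
tool_pos: [571.6, -289.7, 101.9]
tcp_rot: [-179.9, 0.1, -179.9]
ft_force: [1.0, -0.1, -1.0]
finger_gap: 23.1
grip_force: 29.6
time: 6.6
tool_pos: [571.0, -289.5, 98.8]
tcp_rot: [-180.0, 0.0, -179.9]
ft_force: [-0.5, -0.4, -1.1]
finger_gap: 23.2
grip_force: 29.6
```

```bash
python3 -m jog '[[0,0,0,0,0,1,0.9],[0,0,0,0,0,0,0.9]]'|sed -n 2,4p;python3 -m jog '[[0,0,0,0,0,1,0.9],[0,0,0,0,0,0,0.9]]'|sed -n 2,4p
```

```text
tool_pos: [571.2, -289.5, 98.0]
tcp_rot: [-180.0, 0.0, -179.9]
ft_force: [-0.1, -0.1, 1.7]
tool_pos: [571.5, -289.7, 98.0]
tcp_rot: [-180.0, 0.1, -179.9]
ft_force: [-2.0, 1.7, 7.2]
```

```bash
python3 -m jog '[[0,0,0,0,0,0,0.5],[0,0,0,0,0,0,0.2],[0,0,0,0,0,0,0],[0,0,0,0,0,0,-0.1],[0,0,0,0,0,0,-0.1]]'|sed -n 2,6p
python3 -m jog '[[0,0,0,0,0,-20,-0.2],[0,0,0,0,0,-40,-0.2],[0,0,0,0,0,-40,-0.4],[0,0,0,0,0,-30,-0.4],[0,0,0,0,0,0,-0.4]]'|sed -n 2,6p
python3 -m jog '[[0,0,0,0,40,0,-0.4],[0,0,0,-4,40,0,-0.4],[0,0,0,-4,40,0,-0.4],[0,0,0,-4,40,0,-0.4],[0,0,0,-4,40,0,-0.4]]' >/dev/null
python3 -m jog '[[0,0,0,0,40,0,-0.4],[0,0,0,0,40,0,-0.4],[0,0,0,0,38,0,-0.4],[0,0,0,0,0,0,-0.4],[0,0,0,0,0,0,-0.4]]'
python3 - <<'E'
from bench import r
from h import *
wrist(r,"w3");s=r.snapshot("top");cv2.imwrite("pics/top3.png",cv2.resize(s["pixels"][160:300,210:410],None,fx=4,fy=4)[:,:,::-1])
E
```

```text
tool_pos: [570.9, -289.3, 96.5]
tcp_rot: [180.0, -0.0, -179.9]
ft_force: [0.4, 0.7, -0.2]
finger_gap: 47.3
grip_force: 0.0
tool_pos: [573.5, -290.9, 233.6]
tcp_rot: [-179.7, 0.5, -179.9]
ft_force: [0.9, -0.7, 1.0]
finger_gap: 60.0
grip_force: 0.0
time: 9.0
tool_pos: [586.2, 29.4, 225.9]
tcp_rot: [-180.0, -0.1, -179.8]
ft_force: [0.2, 0.1, 0.7]
finger_gap: 59.7
grip_force: 0.0
{'time': 9.0, 'joint_pos': [-2.12, 5.66, 87.78, -0.02, 86.62, -92.31], 'tool_pos': [586.22, 29.41, 225.9], 'tcp_rot': [-179.98, -0.06, -179.81], 'finger_gap': 59.66} {'hand_eye', 'fx', 'cy', 'fy', 'world_to_cam', 'pixels', 'cx'} cam [509.  30. 369.]
```

View pics/w3.png

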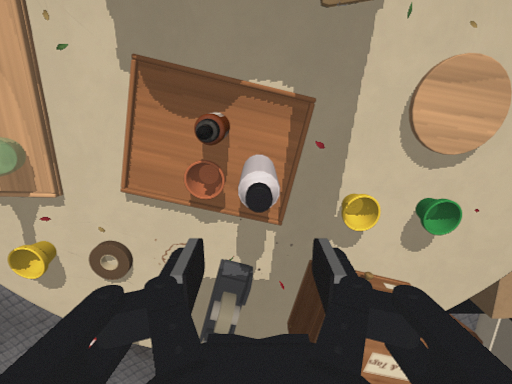

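Wrist view: the cap of the metal bottle is at (259,197), centred between the fingers, and the vase has left the tray. I lower onto the bottle.

```bash
python3 -m jog '[[0,0,0,-2,0,30,-0.4],[0,0,0,0,0,40,-0.4],[0,0,0,0,0,40,-0.4],[0,0,0,0,0,30,-0.4],[0,0,0,0,0,13,-0.4]]'|sed -n 2,6p
python3 -m jog '[[0,0,0,0,0,0,-0.4],[0,0,0,0,0,0,-0.2],[0,0,0,0,0,0,0],[0,0,0,0,0,0,0.3],[0,0,0,0,0,0,0.6]]' 40 |sed -n 2,6p
python3 -m jog '[[0,0,0,0,0,0,0.6],[0,0,0,0,0,0,0.6]]' 40|sed -n 2,6p
```

```text
tool_pos: [586.0, 27.2, 69.6]
tcp_rot: [180.0, -0.3, 180.0]
ft_force: [-0.6, 0.1, -0.5]
finger_gap: 59.8
grip_force: 0.0
tool_pos: [590.5, 28.6, 76.5]
tcp_rot: [-180.0, 0.3, -179.9]
ft_force: [-0.3, 1.0, 5.9]
finger_gap: 40.8
grip_force: 40.6
tool_pos: [590.6, 28.6, 76.5]
tcp_rot: [-180.0, 0.3, -179.9]
ft_force: [0.2, -0.3, 6.0]
finger_gap: 40.6
grip_force: 40.6
```

```bash
python3 -m jog '[[0,0,0,0,0,-15,0.6],[0,0,0,0,0,-30,0.6],[0,0,0,0,0,-35,0.6],[0,0,0,0,0,-30,0.6],[0,0,0,0,0,-15,0.6]]'|sed -n 2,6p
python3 -m jog '[[0,0,0,8,-20,0,0.6],[0,0,0,12,-37,0,0.6],[0,0,0,12,-37,0,0.6],[0,0,0,12,-37,0,0.6],[0,0,0,12,-37,0,0.6]]'|sed -n 2,6p
python3 -m jog '[[0,0,0,12,-37,0,0.6],[0,0,0,12,-37,0,0.6],[0,0,0,8,-37,0,0.6],[0,0,0,7,-30,0,0.6],[0,0,0,0,-10,0,0.6]]'|sed -n 2,6p
python3 -m jog '[[0,0,0,0,0,0,0.6],[0,0,0,0,0,25,0.6],[0,0,0,0,0,35,0.6],[0,0,0,0,0,30,0.6],[0,0,0,0,0,10,0.6]]'|sed -n 2,6p
python3 -m jog '[[0,0,0,0,0,0,0.6],[0,0,0,0,0,0,0.6]]'|sed -n 2,6p
```

```text
tool_pos: [590.3, 28.6, 203.8]
tcp_rot: [-180.0, 0.3, -179.9]
ft_force: [-0.2, 0.2, -0.2]
finger_gap: 40.4
grip_force: 41.0
tool_pos: [531.9, -140.6, 198.7]
tcp_rot: [180.0, -0.0, -179.9]
ft_force: [0.1, -1.5, -0.4]
finger_gap: 41.1
grip_force: 40.9
tool_pos: [492.6, -293.2, 198.6]
tcp_rot: [-180.0, -0.1, 179.9]
ft_force: [0.1, 0.6, -0.9]
finger_gap: 40.8
grip_force: 40.9
tool_pos: [492.3, -287.3, 94.7]
tcp_rot: [179.8, -0.3, -179.8]
ft_force: [-0.4, 1.2, -2.0]
finger_gap: 40.7
grip_force: 40.9
tool_pos: [495.0, -290.3, 100.2]
tcp_rot: [-180.0, 0.1, -179.9]
ft_force: [-0.0, -0.5, 0.1]
finger_gap: 40.8
grip_force: 40.9
```

```bash
python3 -m jog '[[0,0,0,0,0,12,0.6],[0,0,0,0,0,8,0.6],[0,0,0,0,0,0,0.6],[0,0,0,0,0,0,0.6]]'|sed -n 2,6p
python3 -m jog '[[0,0,0,0,0,2,0.6],[0,0,0,0,0,0,0.6],[0,0,0,0,0,0,0.6]]'|sed -n 2,4p
python3 -m jog '[[0,0,0,0,0,1,0.6],[0,0,0,0,0,0,0.6],[0,0,0,0,0,0,0.6]]'|sed -n 2,4p
```

```text
tool_pos: [493.8, -290.4, 78.5]
tcp_rot: [180.0, -0.0, -179.9]
ft_force: [-1.0, 0.1, -1.5]
finger_gap: 40.6
grip_force: 40.9
tool_pos: [494.1, -290.6, 76.9]
tcp_rot: [-180.0, 0.0, -179.9]
ft_force: [0.1, -0.1, 0.4]
tool_pos: [494.5, -290.7, 76.5]
tcp_rot: [-180.0, 0.1, -179.9]
ft_force: [-0.4, 2.6, 5.0]
```

```bash
python3 -m jog '[[0,0,0,0,0,0,0.2],[0,0,0,0,0,0,-0.1],[0,0,0,0,0,0,-0.3],[0,0,0,0,0,0,-0.4],[0,0,0,0,0,0,-0.4]]'|sed -n 2,6p
python3 -m jog '[[0,0,0,0,0,-20,-0.4],[0,0,0,0,0,-40,-0.4],[0,0,0,0,0,-40,-0.4],[0,0,0,0,0,-30,-0.4],[0,0,0,0,0,0,-0.4]]'|sed -n 2,6p
python3 -m jog '[[0,0,0,-8,40,0,-0.4],[0,0,0,-8,40,0,-0.4],[0,0,0,-8,40,0,-0.3],[0,0,0,-8,40,0,-0.3],[0,0,0,-8,40,0,-0.3]]' >/dev/null
python3 -m jog '[[0,0,0,0,40,0,-0.3],[0,0,0,0,30,0,-0.3],[0,0,0,0,0,0,-0.3],[0,0,0,0,0,0,-0.3]]'
python3 - <<'E'
from bench import r
from h import *
wrist(r,"w4");s=r.snapshot("scene");np.save("pics/scene4.npy",s,allow_pickle=True);im=load("w4")["pixels"]
cv2.imwrite("pics/m4.png",np.hstack([cv2.resize(im[60:300,:],(400,240)),cv2.resize(s["pixels"][140:360,150:380],(400,382))[:240*1+142][70:310]])[:,:,::-1])
E
```

```text
tool_pos: [493.9, -290.4, 75.5]
tcp_rot: [180.0, -0.0, -179.9]
ft_force: [-0.4, 0.1, -0.2]
finger_gap: 59.6
grip_force: 0.0
tool_pos: [496.5, -292.3, 212.0]
tcp_rot: [-179.7, 0.4, -179.9]
ft_force: [1.6, 0.5, 0.1]
finger_gap: 59.9
grip_force: 0.0
time: 15.4
tool_pos: [533.3, -20.0, 205.0]
tcp_rot: [-180.0, -0.1, -179.8]
ft_force: [-0.3, -1.6, -0.2]
finger_gap: 55.8
grip_force: 0.0
{'time': 15.4, 'joint_pos': [-7.63, -1.98, 97.78, -0.02, 84.26, -97.81], 'tool_pos': [533.34, -19.95, 204.99], 'tcp_rot': [-179.99, -0.06, -179.82], 'finger_gap': 55.84} {'cy', 'hand_eye', 'pixels', 'world_to_cam', 'cx', 'fx', 'fy'} cam [456. -20. 348.]
```

View pics/m4.png

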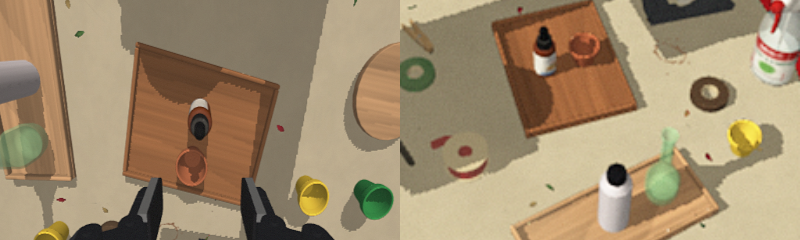

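Left: the dropper cap is central (200,125), with the pot behind it (192,165). Right: bottle and vase stand upright in the side tray. Next I grasp the dropper.

```bash
python3 -m jog '[[0,0,0,-1,-1,30,-0.3],[0,0,0,0,0,40,-0.3],[0,0,0,0,0,40,-0.3],[0,0,0,0,0,30,-0.3],[0,0,0,0,0,20,-0.3]]'|sed -n 2,6p
python3 -m jog '[[0,0,0,0,0,0,-0.3],[0,0,0,0,0,0,-0.1],[0,0,0,0,0,0,0.1],[0,0,0,0,0,0,0.4],[0,0,0,0,0,0,0.8]]' 30 |sed -n 2,6p
python3 -m jog '[[0,0,0,0,0,0,0.8],[0,0,0,0,0,0,0.8]]' 30|sed -n 2,6p
```

```text
tool_pos: [532.7, -22.7, 42.5]
tcp_rot: [180.0, -0.2, 180.0]
ft_force: [-0.9, -0.4, -0.4]
finger_gap: 55.6
grip_force: 0.0
tool_pos: [536.3, -22.0, 47.9]
tcp_rot: [-179.9, 0.2, -179.9]
ft_force: [-0.8, -1.6, 7.2]
finger_gap: 31.0
grip_force: 29.9
tool_pos: [536.3, -22.0, 47.9]
tcp_rot: [-179.9, 0.2, -179.9]
ft_force: [-2.2, -2.0, 6.8]
finger_gap: 31.1
grip_force: 29.9
```

```bash
python3 -m jog '[[0,0,0,0,0,-15,0.8],[0,0,0,0,0,-25,0.8],[0,0,0,0,0,-20,0.8],[0,0,0,15,-20,0,0.8],[0,0,0,20,-35,0,0.8]]'|sed -n 2,6p
python3 -m jog '[[0,0,0,20,-35,0,0.8],[0,0,0,20,-37,0,0.8],[0,0,0,20,-37,0,0.8],[0,0,0,20,-37,0,0.8],[0,0,0,8,-37,0,0.8]]'|sed -n 2,6p
python3 -m jog '[[0,0,0,0,-20,0,0.8],[0,0,0,0,-10,0,0.8],[0,0,0,0,0,25,0.8],[0,0,0,0,0,20,0.8],[0,0,0,0,0,0,0.8]]'|sed -n 2,6p
python3 -m jog '[[0,0,0,0,0,0,0.8],[0,0,0,0,0,0,0.8]]'|sed -n 2,6p
```

```text
tool_pos: [501.0, -75.7, 108.3]
tcp_rot: [-180.0, 0.2, -179.7]
ft_force: [-0.1, -0.6, -0.8]
finger_gap: 31.0
grip_force: 30.0
tool_pos: [410.6, -260.8, 107.0]
tcp_rot: [-180.0, 0.0, -179.9]
ft_force: [0.4, 0.2, -0.7]
finger_gap: 31.2
grip_force: 30.0
tool_pos: [410.5, -287.3, 58.3]
tcp_rot: [179.8, -0.2, -179.9]
ft_force: [-1.2, 0.8, -1.1]
finger_gap: 30.9
grip_force: 30.0
tool_pos: [413.0, -289.8, 62.3]
tcp_rot: [-179.9, 0.1, -179.9]
ft_force: [0.9, -0.5, -1.0]
finger_gap: 31.4
grip_force: 30.0
```

```bash
python3 -m jog '[[0,0,0,0,0,8,0.8],[0,0,0,0,0,4,0.8],[0,0,0,0,0,0,0.8],[0,0,0,0,0,0,0.8]]'|sed -n 2,4p
python3 -m jog '[[0,0,0,0,0,2,0.8],[0,0,0,0,0,0,0.8],[0,0,0,0,0,0,0.8]]'|sed -n 2,4p
python3 -m jog '[[0,0,0,0,0,1,0.8],[0,0,0,0,0,0,0.8],[0,0,0,0,0,0,0.8]]'|sed -n 2,4p
```

```text
tool_pos: [411.9, -289.5, 48.6]
tcp_rot: [180.0, -0.0, -179.9]
ft_force: [-0.3, -0.6, -0.5]
tool_pos: [412.5, -290.1, 47.9]
tcp_rot: [-180.0, 0.1, -179.9]
ft_force: [-1.8, 2.5, 7.7]
tool_pos: [412.9, -290.2, 47.8]
tcp_rot: [-179.9, 0.1, -179.9]
ft_force: [-4.4, 3.4, 15.5]
```

```bash
python3 -m jog '[[0,0,0,0,0,-1,0.6],[0,0,0,0,0,0,0.2],[0,0,0,0,0,0,-0.1],[0,0,0,0,0,0,-0.2],[0,0,0,0,0,0,-0.2]]'|sed -n 2,6p
python3 -m jog '[[0,0,0,0,0,-20,-0.2],[0,0,0,0,0,-45,-0.2],[0,0,0,0,0,-45,-0.4],[0,0,0,0,0,-40,-0.6],[0,0,0,0,0,0,-0.65]]'|sed -n 2,6p
python3 -m jog '[[0,0,0,-26,37,0,-0.65],[0,0,0,-26,37,0,-0.65],[0,0,0,-26,37,0,-0.65],[0,0,0,-26,37,0,-0.65],[0,0,0,-26,37,0,-0.65]]' >/dev/null
python3 -m jog '[[0,0,0,-26,37,0,-0.65],[0,0,0,-25,35,0,-0.65],[0,0,0,0,0,0,-0.65],[0,0,0,0,0,0,-0.65]]'
python3 - <<'E'
from bench import r
from h import *
wrist(r,"w5");s=r.snapshot("scene");im=load("w5")["pixels"]
cv2.imwrite("pics/m5.png",np.hstack([cv2.resize(im[60:300,:],(400,240)),cv2.resize(s["pixels"][200:360,150:380],(400,240))])[:,:,::-1])
E
```

```text
tool_pos: [411.9, -289.5, 46.5]
tcp_rot: [180.0, -0.0, -179.9]
ft_force: [-0.4, 0.5, -0.7]
finger_gap: 51.1
grip_force: 0.0
tool_pos: [414.9, -292.1, 204.0]
tcp_rot: [-179.6, 0.5, -179.9]
ft_force: [1.0, -0.1, 0.6]
finger_gap: 71.0
grip_force: 0.0
time: 21.3
tool_pos: [592.6, -31.4, 195.7]
tcp_rot: [-180.0, -0.1, -179.8]
ft_force: [-0.7, -0.3, 0.2]
finger_gap: 70.0
grip_force: 0.0
{'time': 21.3, 'joint_pos': [-7.98, 7.6, 88.86, -0.02, 83.63, -98.17], 'tool_pos': [592.58, -31.42, 195.65], 'tcp_rot': [-180.0, -0.09, -179.8], 'finger_gap': 70.01} {'fx', 'pixels', 'cy', 'fy', 'hand_eye', 'cx', 'world_to_cam'} cam [515. -31. 338.]
```

View pics/m5.png

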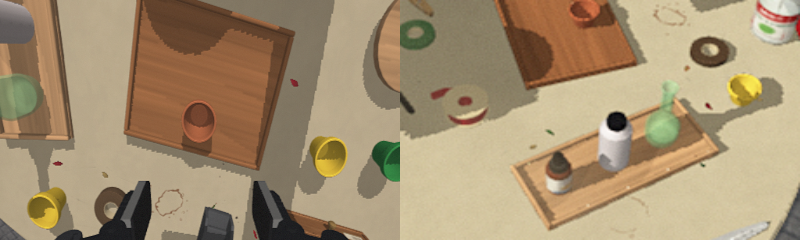

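Left: the pot stands alone in the broad tray (199,121). Right: dropper, metal bottle and vase stand upright in the side tray at (558,172), (615,140) and (665,120). I go down on the pot.

```bash
python3 -m jog '[[0,0,0,-1,-2,40,-0.65],[0,0,0,0,0,45,-0.65],[0,0,0,0,0,40,-0.65],[0,0,0,0,0,30,-0.65],[0,0,0,0,0,15,-0.65]]'|sed -n 2,6p
python3 -m jog '[[0,0,0,0,0,0,-0.65],[0,0,0,0,0,0,-0.65],[0,0,0,0,0,0,-0.65]]'|sed -n 2,6p
python3 -m jog '[[0,0,0,0,0,10,-0.65],[0,0,0,0,0,0,-0.65],[0,0,0,0,0,0,-0.65]]'|sed -n 2,6p
```

```text
tool_pos: [590.7, -35.5, 23.2]
tcp_rot: [180.0, -0.3, 180.0]
ft_force: [-0.7, 1.4, -0.7]
finger_gap: 70.4
grip_force: 0.0
tool_pos: [595.6, -34.9, 29.4]
tcp_rot: [-180.0, 0.2, -180.0]
ft_force: [-0.7, -0.4, -0.1]
finger_gap: 70.5
grip_force: 0.0
tool_pos: [593.5, -34.3, 16.6]
tcp_rot: [180.0, -0.0, -179.9]
ft_force: [-0.8, 0.1, -0.2]
finger_gap: 70.6
grip_force: 0.0
```

```bash
python3 -m jog '[[0,0,0,0,0,2,-0.5],[0,0,0,0,0,0,-0.4],[0,0,0,0,0,0,-0.2],[0,0,0,0,0,0,0.1],[0,0,0,0,0,0,0.3]]' 25 |sed -n 2,6p
python3 -m jog '[[0,0,0,0,0,0,0.3],[0,0,0,0,0,0,0.3]]' 25|sed -n 2,6p
python3 -m jog '[[0,0,0,0,0,-10,0.3],[0,0,0,0,0,-10,0.3],[0,0,0,0,0,0,0.3],[0,0,0,0,0,0,0.3]]' 25|sed -n 2,6p
python3 - <<'E'
from bench import r
from h import *
wrist(r,"w6");s=r.snapshot("scene");im=load("w6")["pixels"]
cv2.imwrite("pics/m6.png",np.hstack([cv2.resize(im,(400,300)),cv2.resize(s["pixels"][150:270,190:350],(400,300))])[:,:,::-1])
E
```

```text
tool_pos: [593.9, -34.4, 15.0]
tcp_rot: [-180.0, 0.0, -179.9]
ft_force: [0.3, -0.6, 1.3]
finger_gap: 46.7
grip_force: 25.8
tool_pos: [593.9, -34.4, 15.0]
tcp_rot: [-180.0, 0.0, -179.9]
ft_force: [-0.4, -0.8, 1.8]
finger_gap: 46.6
grip_force: 25.8
tool_pos: [594.3, -34.4, 35.6]
tcp_rot: [-180.0, 0.1, -179.9]
ft_force: [-0.3, -0.6, -0.9]
finger_gap: 46.3
grip_force: 25.8
{'time': 23.6, 'joint_pos': [-8.25, 16.72, 96.07, 0.0, 67.12, -98.32], 'tool_pos': [594.29, -34.44, 35.61], 'tcp_rot': [-179.99, 0.08, -179.93], 'finger_gap': 46.28} {'cx', 'cy', 'pixels', 'world_to_cam', 'hand_eye', 'fy', 'fx'} cam [516. -34. 178.]
```

View pics/m6.png

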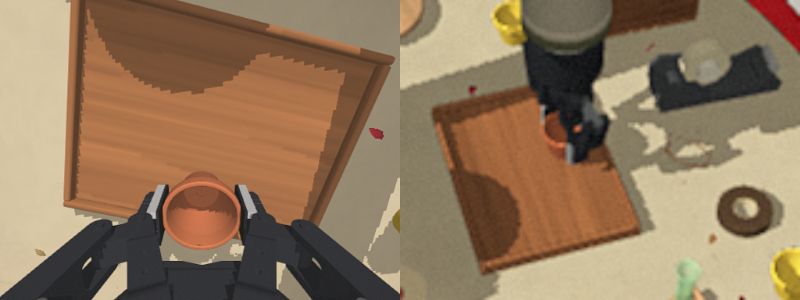

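Left: the pot is held upright between the pads, rim at (201,215), clear of the tray. Now I measure the stand centre from earlier views.

```bash
python3 - <<'E'
from h import *
for n,box in(("w1",(318,120,398,200)),("w3",(405,48,512,160)),("top0",(140,208,195,260))):
    s=load(n); h=quad(s,(5,80,100),(25,255,255),box,20)
    w=np.array([onz(s,p,20)[:2] for p in h],np.float32); print(n,cv2.fitEllipse(w),cv2.minAreaRect(w)[:2])
E
python3 -m jog '[[0,0,0,0,0,-20,0.3],[0,0,0,0,0,-25,0.3],[0,0,0,0,0,-10,0.3],[0,0,0,0,0,0,0.3],[0,0,0,0,0,0,0.3]]'|sed -n 2,6p
```

```text
w1 ((509.3929443359375, 272.29058837890625), (115.09033203125, 117.1253890991211), 131.75543212890625) ((509.99725341796875, 272.4281921386719), (115.20365142822266, 114.26651763916016))
w3 ((509.2250671386719, 270.5082092285156), (114.60418701171875, 118.1985092163086), 153.52426147460938) ((509.4748229980469, 270.6728515625), (115.8006362915039, 113.75508880615234))
top0 ((506.74029541015625, 268.4905090332031), (120.28131866455078, 120.522216796875), 27.983131408691406) ((506.1044616699219, 267.9110107421875), (118.24305725097656, 119.7664794921875))
tool_pos: [593.3, -34.3, 88.9]
tcp_rot: [180.0, -0.0, -179.9]
ft_force: [-0.1, 0.3, 0.3]
finger_gap: 46.9
grip_force: 25.9
```

```bash
python3 -m jog '[[0,0,0,5,15,0,0.3],[0,0,0,8,30,0,0.3],[0,0,0,10,35,0,0.3],[0,0,0,10,35,0,0.3],[0,0,0,10,35,0,0.3]]'|sed -n 2,6p
python3 -m jog '[[0,0,0,10,35,0,0.3],[0,0,0,10,35,0,0.3],[0,0,0,10,35,0,0.3],[0,0,0,8,30,0,0.3],[0,0,0,4,20,0,0.3]]'|sed -n 2,6p
python3 -m jog '[[0,0,0,0,0,0,0.3],[0,0,0,0,0,0,0.3],[0,0,0,0,0,15,0.3],[0,0,0,0,0,15,0.3],[0,0,0,0,0,0,0.3]]'|sed -n 2,6p
python3 -m jog '[[0,0,0,0,0,0,0.3],[0,0,0,0,0,0,0.3]]'|sed -n 2,6p
```

```text
tool_pos: [548.5, 117.5, 88.2]
tcp_rot: [180.0, -0.1, -179.9]
ft_force: [0.3, 0.4, 0.3]
finger_gap: 46.4
grip_force: 25.9
tool_pos: [505.6, 273.0, 88.2]
tcp_rot: [-180.0, -0.2, -179.8]
ft_force: [-0.0, 0.3, -0.6]
finger_gap: 46.7
grip_force: 25.9
tool_pos: [505.9, 268.6, 55.6]
tcp_rot: [-179.9, -0.3, 180.0]
ft_force: [-0.4, -0.4, -0.5]
finger_gap: 46.2
grip_force: 25.9
tool_pos: [508.6, 270.2, 59.8]
tcp_rot: [180.0, 0.0, -180.0]
ft_force: [-0.2, -0.0, -0.2]
finger_gap: 46.7
grip_force: 25.9
```

```bash
python3 -m jog '[[0,0,0,0,0,15,0.3],[0,0,0,0,0,10,0.3],[0,0,0,0,0,3,0.3],[0,0,0,0,0,0,0.3],[0,0,0,0,0,0,0.3]]'|sed -n 2,4p
python3 -m jog '[[0,0,0,0,0,2,0.3],[0,0,0,0,0,0,0.3],[0,0,0,0,0,0,0.3]]'|sed -n 2,4p
python3 -m jog '[[0,0,0,0,0,1,0.3],[0,0,0,0,0,0,0.3],[0,0,0,0,0,0,0.3]]'|sed -n 2,4p
```

```text
tool_pos: [508.3, 270.6, 31.7]
tcp_rot: [-180.0, -0.0, -179.9]
ft_force: [0.3, -0.0, -0.4]
tool_pos: [508.4, 270.6, 30.0]
tcp_rot: [180.0, 0.0, -179.9]
ft_force: [-0.7, -0.3, -0.3]
tool_pos: [508.5, 270.6, 29.0]
tcp_rot: [180.0, 0.0, -179.9]
ft_force: [0.9, -0.3, 1.4]
```

Contact at z = 29 as expected. I release, rise and look.

```bash
python3 -m jog '[[0,0,0,0,0,0,0.1],[0,0,0,0,0,0,-0.3],[0,0,0,0,0,0,-0.6],[0,0,0,0,0,0,-0.7],[0,0,0,0,0,0,-0.7]]'|sed -n 2,6p
python3 -m jog '[[0,0,0,0,0,-20,-0.7],[0,0,0,0,0,-45,-0.7],[0,0,0,0,0,-45,-0.5],[0,0,0,0,0,-45,-0.3],[0,0,0,0,0,-20,-0.3]]'|sed -n 2,6p
python3 -m jog '[[0,0,0,0,0,0,-0.3],[0,0,0,0,0,0,-0.3],[0,0,0,0,0,0,-0.3]]'|sed -n 2,6p
python3 - <<'E'
from bench import r
from h import *
wrist(r,"w7");s=r.snapshot("scene");im=load("w7")["pixels"]
cv2.imwrite("pics/m7.png",np.hstack([cv2.resize(im,(400,300)),cv2.resize(s["pixels"][100:220,130:290],(400,300))])[:,:,::-1])
E
```

```text
tool_pos: [508.2, 270.5, 28.6]
tcp_rot: [-180.0, -0.0, -179.9]
ft_force: [0.4, -0.8, 0.2]
finger_gap: 72.8
grip_force: 0.0
tool_pos: [510.2, 271.3, 209.4]
tcp_rot: [179.8, 0.4, -179.9]
ft_force: [0.9, 1.1, -0.2]
finger_gap: 55.9
grip_force: 0.0
tool_pos: [507.3, 270.1, 201.7]
tcp_rot: [-179.9, -0.2, -179.9]
ft_force: [0.6, 0.6, -0.2]
finger_gap: 55.5
grip_force: 0.0
{'time': 28.3, 'joint_pos': [22.92, 4.62, 91.42, 0.0, 84.14, -67.15], 'tool_pos': [507.3, 270.09, 201.67], 'tcp_rot': [-179.93, -0.17, -179.93], 'finger_gap': 55.49} {'pixels', 'world_to_cam', 'cy', 'fy', 'hand_eye', 'cx', 'fx'} cam [430. 271. 344.]
```

View pics/m7.png

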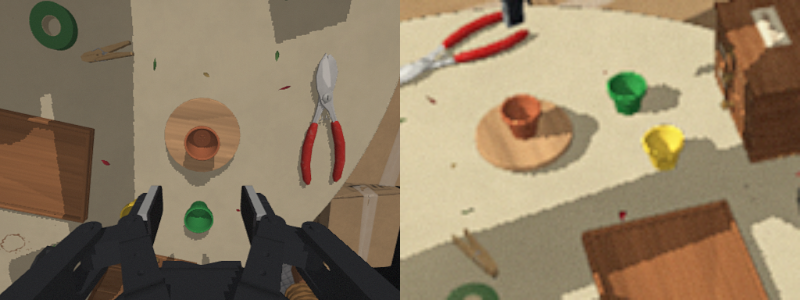

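The pot stands upright on the stand, rim at (202,143) against stand centre (202,133) in the wrist view. I check the offset numerically.

Run:
```python
from h import *
s=load("w7"); k=512/400; k2=384/300
hsv=cv2.cvtColor(s["pixels"],cv2.COLOR_RGB2HSV)
h=quad(s,(5,80,100),(25,255,255),(205,115,315,225),20); w=np.array([onz(s,p,20)[:2] for p in h],np.float32);print("stand",cv2.fitEllipse(w))
h=quad(s,(0,150,30),(11,255,200),(225,150,290,215),58); w=np.array([onz(s,p,58)[:2] for p in h],np.float32);print("pot",cv2.minEnclosingCircle(w),cv2.fitEllipse(w))
print(onz(s,(202*k,143*k2),58))
```

```text
stand ((509.20147705078125, 272.22540283203125), (114.76899719238281, 115.7917709350586), 106.13794708251953)
pot ((509.309326171875, 271.7476806640625), 24.10306739807129) ((509.4303894042969, 271.6078796386719), (46.80565643310547, 47.97138977050781), 105.06169891357422)
[507.86400724 271.00261922  58.        ]
```

The pot is centred to within about 1 mm. Now the dropper.

```bash
python3 -m jog '[[0,0,0,7,-40,0,-0.3],[0,0,0,7,-40,0,-0.3],[0,0,0,7,-40,0,-0.3],[0,0,0,7,-40,0,-0.3],[0,0,0,7,-40,0,-0.3]]'|sed -n 2,2p
python3 -m jog '[[0,0,0,7,-40,0,-0.3],[0,0,0,7,-40,0,-0.3],[0,0,0,7,-40,0,-0.3],[0,0,0,7,-40,0,-0.3],[0,0,0,7,-40,0,-0.3]]'|sed -n 2,2p
python3 -m jog '[[0,0,0,7,-40,0,-0.3],[0,0,0,7,-40,0,-0.3],[0,0,0,7,-40,0,-0.3],[0,0,0,4,-40,0,-0.3],[0,0,0,0,0,0,-0.3]]'|sed -n 2,2p
python3 -m jog '[[0,0,0,0,0,0,-0.3],[0,0,0,0,0,0,-0.3],[0,0,0,0,0,0,-0.3]]'|sed -n 2,6p
```

```text
tool_pos: [472.4, 69.1, 202.4]
tool_pos: [437.7, -130.9, 202.7]
tool_pos: [412.4, -293.3, 202.4]
tool_pos: [414.2, -288.5, 203.4]
tcp_rot: [180.0, -0.0, -179.8]
ft_force: [-1.1, 0.1, 0.6]
finger_gap: 55.5
grip_force: 0.0
```

```bash
python3 -m jog '[[0,0,0,1,-1,30,-0.3],[0,0,0,0,0,40,-0.3],[0,0,0,0,0,40,-0.3],[0,0,0,0,0,30,-0.3],[0,0,0,0,0,15,-0.3]]'|sed -n 2,2p
python3 -m jog '[[0,0,0,0,0,0,-0.3],[0,0,0,0,0,0,-0.3],[0,0,0,0,0,0,-0.3],[0,0,0,0,0,0,-0.3]]'|sed -n 2,6p
```

```text
tool_pos: [411.6, -287.9, 45.4]
tool_pos: [414.1, -291.3, 50.5]
tcp_rot: [-179.9, 0.1, -179.9]
ft_force: [-0.1, -0.3, -0.7]
finger_gap: 55.8
grip_force: 0.0
```

```bash
python3 -m jog '[[0,0,0,1,1,2,-0.3],[0,0,0,0,0,0,-0.3],[0,0,0,0,0,0,-0.3],[0,0,0,0,0,0,-0.3]]'|sed -n 2,6p
python3 -m jog '[[0,0,0,0,0,0,-0.1],[0,0,0,0,0,0,0.1],[0,0,0,0,0,0,0.4],[0,0,0,0,0,0,0.8],[0,0,0,0,0,0,0.8]]' 30 |sed -n 2,6p
python3 -m jog '[[0,0,0,0,0,0,0.8],[0,0,0,0,0,0,0.8]]' 30|sed -n 2,6p
```

```text
tool_pos: [412.0, -289.6, 46.8]
tcp_rot: [-180.0, 0.0, -179.9]
ft_force: [0.3, -0.8, 0.3]
finger_gap: 55.5
grip_force: 0.0
tool_pos: [412.1, -289.7, 46.9]
tcp_rot: [-180.0, 0.0, -179.9]
ft_force: [-1.0, -1.4, 1.4]
finger_gap: 30.9
grip_force: 29.7
tool_pos: [412.1, -289.7, 46.9]
tcp_rot: [-180.0, 0.0, -179.9]
ft_force: [0.2, -0.9, 3.4]
finger_gap: 31.4
grip_force: 29.8
```

```bash
python3 -m jog '[[0,0,0,0,0,-15,0.8],[0,0,0,0,0,-25,0.8],[0,0,0,0,0,-20,0.8],[0,0,0,-8,20,0,0.8],[0,0,0,-17,35,0,0.8]]'|sed -n 2,2p
python3 -m jog '[[0,0,0,-17,37,0,0.8],[0,0,0,-17,37,0,0.8],[0,0,0,-17,37,0,0.8],[0,0,0,-17,37,0,0.8],[0,0,0,-17,35,0,0.8]]'|sed -n 2,2p
python3 -m jog '[[0,0,0,-10,20,0,0.8],[0,0,0,-4,10,0,0.8],[0,0,0,0,0,0,0.8],[0,0,0,0,0,25,0.8],[0,0,0,0,0,20,0.8]]'|sed -n 2,2p
python3 -m jog '[[0,0,0,0,0,0,0.8],[0,0,0,0,0,0,0.8],[0,0,0,0,0,0,0.8],[0,0,0,0,0,0,0.8],[0,0,0,0,0,0,0.8]]'|sed -n 2,6p
```

```text
tool_pos: [437.0, -235.8, 107.6]
tool_pos: [521.8, -49.6, 106.4]
tool_pos: [535.5, -22.8, 61.3]
tool_pos: [536.4, -21.7, 62.8]
tcp_rot: [-180.0, 0.1, -179.9]
ft_force: [-0.1, -0.9, -0.3]
finger_gap: 31.3
grip_force: 30.0
```

```bash
python3 -m jog '[[0,0,0,0,0,8,0.8],[0,0,0,0,0,5,0.8],[0,0,0,0,0,0,0.8],[0,0,0,0,0,0,0.8],[0,0,0,0,0,0,0.8]]'|sed -n 2,4p
python3 -m jog '[[0,0,0,0,0,2,0.8],[0,0,0,0,0,0,0.8],[0,0,0,0,0,0,0.8]]'|sed -n 2,4p
```

```text
tool_pos: [535.7, -21.4, 48.8]
tcp_rot: [180.0, -0.0, -179.9]
ft_force: [-0.3, 0.2, -1.5]
tool_pos: [535.9, -21.5, 47.0]
tcp_rot: [-180.0, 0.0, -179.9]
ft_force: [0.2, -0.1, 0.2]
```

```bash
python3 -m jog '[[0,0,0,0,0,1,0.8],[0,0,0,0,0,0,0.5],[0,0,0,0,0,0,0.2],[0,0,0,0,0,0,-0.1],[0,0,0,0,0,0,-0.2]]'|sed -n 2,6p
python3 -m jog '[[0,0,0,0,0,0,-0.2],[0,0,0,0,0,-20,-0.2],[0,0,0,0,0,-45,-0.2],[0,0,0,0,0,-45,-0.4],[0,0,0,0,0,-40,-0.4]]'|sed -n 2,2p
python3 -m jog '[[0,0,0,6,-40,0,-0.4],[0,0,0,6,-40,0,-0.4],[0,0,0,6,-40,0,-0.4],[0,0,0,6,-40,0,-0.4],[0,0,0,6,-40,0,-0.4]]'|sed -n 2,2p
python3 -m jog '[[0,0,0,6,-40,0,-0.4],[0,0,0,6,-29,0,-0.4],[0,0,0,0,0,0,-0.4],[0,0,0,0,0,0,-0.4],[0,0,0,0,0,0,-0.4]]'|sed -n 2,2p
python3 -m jog '[[0,0,0,0,0,0,-0.4],[0,0,0,0,0,0,-0.4]]'|sed -n 2,6p
```

```text
tool_pos: [535.4, -21.4, 45.5]
tcp_rot: [180.0, -0.0, -179.9]
ft_force: [-0.3, 0.4, 0.0]
finger_gap: 51.4
grip_force: 0.0
tool_pos: [535.6, -21.4, 197.8]
tool_pos: [505.4, -222.9, 195.7]
tool_pos: [494.2, -289.6, 195.5]
tool_pos: [494.4, -289.5, 195.8]
tcp_rot: [180.0, 0.0, -179.8]
ft_force: [0.1, 0.3, -0.0]
finger_gap: 59.6
grip_force: 0.0
```

```bash
python3 -m jog '[[0,0,0,0,-1,25,-0.4],[0,0,0,0,0,35,-0.4],[0,0,0,0,0,35,-0.4],[0,0,0,0,0,18,-0.4],[0,0,0,0,0,7,-0.4]]'|sed -n 2,2p
python3 -m jog '[[0,0,0,0,0,0,-0.4],[0,0,0,0,0,0,-0.4],[0,0,0,0,0,0,-0.4],[0,0,0,0,0,0,-0.4],[0,0,0,0,0,0,-0.4]]'|sed -n 2,6p
```

```text
tool_pos: [492.6, -289.7, 72.9]
tool_pos: [494.5, -291.9, 76.7]
tcp_rot: [-179.9, 0.1, -179.9]
ft_force: [1.9, 1.5, -0.5]
finger_gap: 59.8
grip_force: 0.0
```

```bash
python3 -m jog '[[0,0,0,0,0,0,-0.2],[0,0,0,0,0,0,0],[0,0,0,0,0,0,0.3],[0,0,0,0,0,0,0.6],[0,0,0,0,0,0,0.6]]' 40 |sed -n 2,6p
python3 -m jog '[[0,0,0,0,0,0,0.6],[0,0,0,0,0,0,0.6]]' 40|sed -n 2,6p
```

```text
tool_pos: [494.2, -291.4, 76.1]
tcp_rot: [180.0, 0.0, -179.9]
ft_force: [-0.2, 3.3, 5.2]
finger_gap: 40.6
grip_force: 40.5
tool_pos: [494.2, -291.4, 76.0]
tcp_rot: [180.0, 0.0, -179.9]
ft_force: [-0.3, 3.9, 5.7]
finger_gap: 41.0
grip_force: 40.6
```

```bash
python3 -m jog '[[0,0,0,0,0,-15,0.6],[0,0,0,0,0,-30,0.6],[0,0,0,0,0,-35,0.6],[0,0,0,0,0,-30,0.6],[0,0,0,0,0,-15,0.6]]'|sed -n 2,2p
python3 -m jog '[[0,0,0,-6,20,0,0.6],[0,0,0,-11,37,0,0.6],[0,0,0,-11,37,0,0.6],[0,0,0,-11,37,0,0.6],[0,0,0,-11,37,0,0.6]]'|sed -n 2,2p
python3 -m jog '[[0,0,0,-11,37,0,0.6],[0,0,0,-11,37,0,0.6],[0,0,0,-11,37,0,0.6],[0,0,0,-10,31,0,0.6],[0,0,0,-3,11,0,0.6]]'|sed -n 2,2p
python3 -m jog '[[0,0,0,0,0,0,0.6],[0,0,0,0,0,0,0.6],[0,0,0,0,0,0,0.6],[0,0,0,0,0,25,0.6],[0,0,0,0,0,35,0.6]]'|sed -n 2,2p
python3 -m jog '[[0,0,0,0,0,30,0.6],[0,0,0,0,0,10,0.6],[0,0,0,0,0,0,0.6],[0,0,0,0,0,0,0.6],[0,0,0,0,0,0,0.6]]'|sed -n 2,6p
python3 -m jog '[[0,0,0,0,0,0,0.6],[0,0,0,0,0,0,0.6],[0,0,0,0,0,0,0.6]]'|sed -n 2,6p
```

```text
tool_pos: [495.1, -292.6, 204.8]
tool_pos: [543.6, -122.1, 200.1]
tool_pos: [589.6, 32.5, 200.0]
tool_pos: [591.7, 27.9, 143.1]
tool_pos: [591.2, 29.3, 103.2]
tcp_rot: [-180.0, 0.2, -179.9]
ft_force: [-0.5, -0.2, -1.4]
finger_gap: 40.6
grip_force: 40.8
tool_pos: [590.0, 29.7, 101.4]
tcp_rot: [-180.0, 0.1, -179.9]
ft_force: [-0.0, 0.1, -1.6]
finger_gap: 40.7
grip_force: 40.8
```

```bash
python3 -m jog '[[0,0,0,0,0,12,0.6],[0,0,0,0,0,8,0.6],[0,0,0,0,0,2,0.6],[0,0,0,0,0,0,0.6],[0,0,0,0,0,0,0.6]]'|sed -n 2,4p
python3 -m jog '[[0,0,0,0,0,1,0.6],[0,0,0,0,0,0,0.6],[0,0,0,0,0,0,0.6]]'|sed -n 2,4p
python3 -m jog '[[0,0,0,0,0,1,0.6],[0,0,0,0,0,0,0.6],[0,0,0,0,0,0,0.6]]'|sed -n 2,4p
```

```text
tool_pos: [589.6, 29.6, 78.6]
tcp_rot: [180.0, -0.0, -179.9]
ft_force: [-0.2, -0.3, -1.1]
tool_pos: [589.8, 29.6, 78.0]
tcp_rot: [-180.0, 0.0, -179.9]
ft_force: [-0.4, -0.0, -1.4]
tool_pos: [589.6, 29.6, 76.7]
tcp_rot: [-180.0, -0.0, -179.9]
ft_force: [-0.5, -0.1, -1.4]
```

```bash
python3 -m jog '[[0,0,0,-0.6,-0.3,0.6,0.6],[0,0,0,0,0,0,0.6],[0,0,0,0,0,0.6,0.6],[0,0,0,0,0,0,0.6]]'|sed -n 2,4p
python3 -m jog '[[0,0,0,0,0,0,0.2],[0,0,0,0,0,0,0],[0,0,0,0,0,0,-0.2],[0,0,0,0,0,0,-0.3],[0,0,0,0,0,0,-0.3]]'|sed -n 2,6p
python3 -m jog '[[0,0,0,0,0,-20,-0.3],[0,0,0,0,0,-40,-0.3],[0,0,0,0,0,-45,-0.1],[0,0,0,0,0,-35,-0.1],[0,0,0,0,0,0,-0.1]]'|sed -n 2,2p
python3 -m jog '[[0,0,0,2,-40,0,-0.1],[0,0,0,2,-40,0,-0.1],[0,0,0,2,-40,0,-0.1],[0,0,0,2,-40,0,-0.1],[0,0,0,2,-40,0,-0.1]]'|sed -n 2,2p
python3 -m jog '[[0,0,0,2,-40,0,-0.1],[0,0,0,2,-40,0,-0.1],[0,0,0,3,-38,0,-0.1],[0,0,0,0,0,0,-0.1],[0,0,0,0,0,0,-0.1]]'|sed -n 2,2p
python3 -m jog '[[0,0,0,0,0,0,-0.1],[0,0,0,0,0,0,-0.1],[0,0,0,0,0,0,-0.1]]'|sed -n 2,6p
```

```text
tool_pos: [590.6, 29.4, 76.1]
tcp_rot: [-180.0, 0.0, -179.9]
ft_force: [-0.4, 0.1, 3.8]
tool_pos: [590.1, 29.3, 75.3]
tcp_rot: [-180.0, -0.0, -179.9]
ft_force: [0.9, 0.1, -0.1]
finger_gap: 55.5
grip_force: 0.0
tool_pos: [593.6, 29.2, 222.9]
tool_pos: [579.9, -172.1, 214.7]
tool_pos: [573.0, -289.3, 214.4]
tool_pos: [574.0, -287.5, 215.6]
tcp_rot: [180.0, 0.0, -179.8]
ft_force: [0.8, -0.2, 0.8]
finger_gap: 47.3
grip_force: 0.0
```

```bash
python3 -m jog '[[0,0,0,2,-1,25,-0.1],[0,0,0,0,0,35,-0.1],[0,0,0,0,0,33,-0.1],[0,0,0,0,0,18,-0.1],[0,0,0,0,0,7,-0.1]]'|sed -n 2,2p
python3 -m jog '[[0,0,0,0,0,0,-0.1],[0,0,0,0,0,0,-0.1],[0,0,0,0,0,0,-0.1],[0,0,0,0,0,0,-0.1],[0,0,0,0,0,0,-0.1]]'|sed -n 2,6p
```

```text
tool_pos: [570.2, -288.0, 94.6]
tool_pos: [572.1, -290.0, 98.6]
tcp_rot: [-180.0, 0.1, -179.9]
ft_force: [0.8, -0.8, 0.2]
finger_gap: 46.7
grip_force: 0.0
```

```bash
python3 -m jog '[[0,0,0,0,0,0,0.2],[0,0,0,0,0,0,0.4],[0,0,0,0,0,0,0.5],[0,0,0,0,0,0,0.7],[0,0,0,0,0,0,0.9]]' 30|sed -n 2,6p
python3 -m jog '[[0,0,0,0,0,0,0.9],[0,0,0,0,0,0,0.9]]' 30|sed -n 2,6p
```

```text
tool_pos: [571.7, -289.7, 97.7]
tcp_rot: [180.0, 0.0, -179.9]
ft_force: [-0.4, 1.1, 2.3]
finger_gap: 23.3
grip_force: 29.4
tool_pos: [571.7, -289.7, 97.7]
tcp_rot: [-180.0, 0.0, -179.9]
ft_force: [0.1, 1.0, 3.5]
finger_gap: 23.5
grip_force: 29.4
```

```bash
python3 -m jog '[[0,0,0,0,0,-15,0.9],[0,0,0,0,0,-25,0.9],[0,0,0,0,0,-25,0.9],[0,0,0,2,20,0,0.9],[0,0,0,2,30,0,0.9]]'|sed -n 2,2p
python3 -m jog '[[0,0,0,2,35,0,0.9],[0,0,0,2,35,0,0.9],[0,0,0,0,35,0,0.9],[0,0,0,0,28,0,0.9],[0,0,0,0,15,0,0.9]]'|sed -n 2,2p
python3 -m jog '[[0,0,0,0,0,0,0.9],[0,0,0,0,0,0,0.9],[0,0,0,0,0,20,0.9],[0,0,0,0,0,20,0.9],[0,0,0,0,0,13,0.9]]'|sed -n 2,2p
python3 -m jog '[[0,0,0,0,0,5,0.9],[0,0,0,0,0,0,0.9],[0,0,0,0,0,0,0.9],[0,0,0,0,0,0,0.9],[0,0,0,0,0,0,0.9]]'|sed -n 2,6p
```

```text
tool_pos: [568.2, -241.1, 165.0]
tool_pos: [563.3, -89.7, 163.3]
tool_pos: [562.7, -93.1, 108.0]
tool_pos: [564.0, -91.9, 105.5]
tcp_rot: [-180.0, 0.1, -179.9]
ft_force: [-0.2, 0.6, -1.3]
finger_gap: 23.1
grip_force: 29.7
```

```bash
python3 -m jog '[[0,0,0,0,0,4,0.9],[0,0,0,0,0,2,0.9],[0,0,0,0,0,0,0.9],[0,0,0,0,0,0,0.9],[0,0,0,0,0,0,0.9]]'|sed -n 2,4p
python3 -m jog '[[0,0,0,-0.4,0.2,1,0.9],[0,0,0,0,0,0,0.9],[0,0,0,0,0,0,0.9]]'|sed -n 2,4p
python3 -m jog '[[0,0,0,0,0,1,0.9],[0,0,0,0,0,0,0.9],[0,0,0,0,0,0,0.9]]'|sed -n 2,4p
```

```text
tool_pos: [563.4, -91.7, 98.5]
tcp_rot: [-180.0, -0.0, -179.9]
ft_force: [-0.4, -0.2, -1.2]
tool_pos: [563.9, -91.5, 97.7]
tcp_rot: [-180.0, 0.0, -179.9]
ft_force: [0.5, 0.2, -0.4]
tool_pos: [564.3, -91.5, 97.7]
tcp_rot: [-180.0, 0.1, -179.9]
ft_force: [-2.2, 1.2, 6.3]
```

Touching. I release, rise, go to the first viewing pose and compare with the first pictures.

```bash
python3 -m jog '[[0,0,0,0,0,-1,0.5],[0,0,0,0,0,0,0.3],[0,0,0,0,0,0,0.1],[0,0,0,0,0,0,-0.1],[0,0,0,0,0,0,-0.1]]'|sed -n 2,6p
python3 -m jog '[[0,0,0,0,0,-20,-0.1],[0,0,0,0,0,-45,-0.1],[0,0,0,0,0,-45,-0.1],[0,0,0,0,0,-45,-0.1],[0,0,0,0,0,-10,-0.1]]'|sed -n 2,2p
python3 -m jog '[[0,0,0,-30,37,0,-0.5],[0,0,0,-33,37,0,-1],[0,0,0,0,0,0,-1],[0,0,0,0,0,0,-1],[0,0,0,0,0,0,-1]]'|sed -n 2,2p
python3 -m jog '[[0,0,0,0,0,0,-1],[0,0,0,0,0,0,-1],[0,0,0,0,0,0,-1],[0,0,0,0,0,0,-1],[0,0,0,0,0,0,-1]]'|sed -n 1,2p
python3 - <<'E'
from bench import r
from h import *
wrist(r,"w8"); a=load("w2")["pixels"][10:210,130:370];b=load("w8")["pixels"][10:210,130:370]
cv2.imwrite("pics/m8.png",cv2.resize(np.hstack([a,b]),(800,333),interpolation=cv2.INTER_CUBIC)[:,:,::-1])
E
```

```text
tool_pos: [563.7, -91.5, 97.4]
tcp_rot: [180.0, -0.0, -179.9]
ft_force: [0.8, -1.3, -0.8]
finger_gap: 46.9
grip_force: 0.0
tool_pos: [566.3, -92.1, 269.8]
tool_pos: [626.2, -17.9, 262.0]
time: 52.3
tool_pos: [626.6, -17.6, 262.7]
{'time': 52.3, 'joint_pos': [-6.3, 10.99, 78.11, -0.0, 90.88, -96.35], 'tool_pos': [626.62, -17.65, 262.73], 'tcp_rot': [-180.0, 0.02, -179.95], 'finger_gap': 85.24} {'cy', 'cx', 'world_to_cam', 'fx', 'pixels', 'fy', 'hand_eye'} cam [549. -17. 405.]
```

View pics/m8.png

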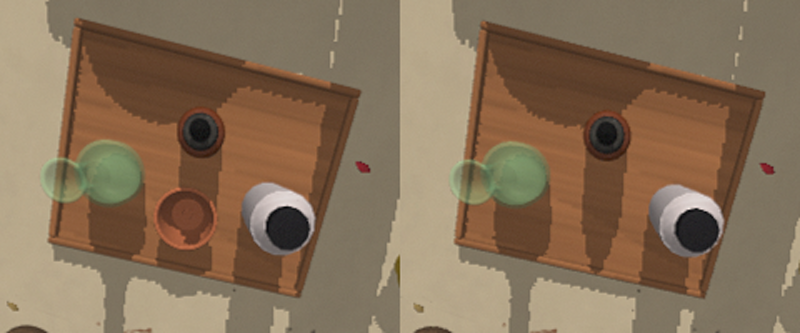

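Side by side (before left, now right), all three are back upright. The dropper is now at (605,134), the bottle cap at (696,231) and the vase bulb at (516,174). After removing the tray's own image shift of about (6,1) px, they sit within about 1–2 mm of their starting spots. I hand in.

```bash
python3 -c "
from bench import r
print(r.hand_in())"
```

```text
the job is handed in; nothing more can be done
None
```

The job is handed in at about 52 s: the pot stands centred on the round stand to about 1 mm, and the vase, dropper and metal bottle are back upright within about 1–2 mm of their starting spots; no verdict was returned.

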